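# Load the sample tubes into the dry-block heater in order

### The arm

A 6-joint arm with a two-finger parallel gripper is mounted at the origin on the work surface. World frame = base frame: x ahead of the robot, y to its left, z up, the work surface at z = 0. Lengths are in mm, angles in rad, forces in N, time in s.
With the tool pointing down it reaches from about 250 to 850 mm from the base axis. Payload 12.5 kg.
Tool frame: the origin (TCP) lies midway between the tips of the shut fingers; the grasp point (between the pads) lies 19 mm behind it; z points along the fingers, y is the line along which they close (so a half turn about z gives the same grasp; the last joint's range is limited). The gripper opens to 93 mm and grips with 3 to 60 N. Pads are 15 mm wide; open, the fingers measure 128 mm over their backs; the gripper's body (75 mm by 188 mm) begins 65 mm behind the grasp point.
Start: joints at [-1.209, 0.351, 1.652, -0, 1.139, -0.085], TCP at [237.661, -495.985, 218.633] pointing down, gripper open.
Joint ranges: [-2.75, 2.75], [-0.79, 2.1], [0.01, 2.65], [-1.57, 4.71], [0.07, 3.14], [-2.87, 2.87]. Speed limits (rad/s): [2.22, 2.22, 2.79, 3.14, 3.14, 3.14].

### API

Orientations are given as [roll, pitch, yaw] about the fixed x, y, z axes, in that order (R = Rz(yaw) Ry(pitch) Rx(roll)).
In Python, from cell import * gives the robot as it stands.
- The arm moves only by the tool servo_tool, never from a script. Its argument "series" is a list of rows, each a list of 7 numbers: the closure, from -1 (fully open) to 1 (shut), then the shift along the tool's x, y, z normalised to -1 to 1, where 1 is 0.6 m, then the turn, a rotation vector about the tool's x, y, z normalised to -1 to 1, where 1 is 0.12 rad. In form: [[claw, tx, ty, tz, rx, ry, rz], ...]. A call has 1 to 8 rows; each row shifts and turns the commanded pose from where the row before left it, along the tool's axes as they then stand; what a row does not reach is not made up. A row lasts 1/12 s, in which the tool goes at most 41.7 mm and 7.16 degrees, less where a joint would pass 70% of its speed; a pose out of reach is approached as far as the arm can. A call with a number of a shift or a turn outside -1 to 1 is refused whole. A call with a gripper value outside its range is refused whole. The fingers move at their own pace and stop on an object; "grip_force" is the grip in N (left out, the last holds). Time passes only in rows, so rows that do not move let the fingers close. It gives the time, the measured TCP pose, the force, the opening and the grip force at its end, in the units of the state.
- state(): the state, without advancing time (a new reading comes with each control period).
- capture(name): name is "scene" or "side" or "wrist"; returns the picture (400x640x3 uint8, red, green, blue); there is no depth.
- calibration(name): a dict with "fx", "fy", "cx", "cy" (pixels), "k1" (the pictures are not rectified: a ray, as slopes to the right and down, at radius r is drawn at 1 + k1 r^2 times it, then the intrinsics apply), "position" and "orientation" of the camera in the world. Camera axes: x right, y up, looking along -z (the intrinsics and any distortion apply to the point x, -y, -z); pixel columns grow to the right and rows downward; lengths in mm; the calibration is good to about 2 mm. A picture is of the moment at which its call begins: read the wrist's pose just before it. calibration takes no time and is no camera call; for the wrist camera it gives the pose at the moment of the call.
- finish_job(): hands the job in; it is judged then, once.
The state is a dict: "time": time; "joints": joint angles; "qvel": joint speeds; "effort": joint torques, N m; "eef_pos": TCP position; "tool_rot": TCP orientation; "ft_force": force on the tool from outside, world axes, zero at the start; "ft_torque": the same for the moment, N m; "finger_gap": finger opening in mm; "gripper_force": force on a finger pad.
Only numpy, scipy, OpenCV 4.12 (cv2) and the standard library are available. Lean on these libraries where they do the work, as an engineer would, in place of code of your own. Each camera call takes 0.05 s, during which the arm holds its last target. There are 200 camera calls.

### The job

Move the four blue-capped sample tubes one by one from the bench rack into the four wells of the dry-block heater, keeping them in the same order from left to right as they stood in the rack. Seat each tube fully home and upright in its own well, and leave the bottle, the tip box and the timer where they are.

Things in the scene. Friction and masses are not known exactly. Their poses are not given: they have to be found in the camera images.
- tube_a_center (a point): 50 ml screw-cap tube upright in the rack: whitish body 29 mm wide, blue cap 35 mm wide and 13 mm high on top, 116 mm tall, conical foot (tip radius 5 mm, full width 16 mm up), 38 to 77 g. The four are alike; letters say nothing of their order, only their place in the row tells them apart. Point: on the axis half-way up, 58 mm above the tip, 51.5 mm below mid-cap; z up the tube.
- tube_b_center (a point): another of the four tubes, exactly like tube_a; same point and axes (58 mm above the tip, 51.5 mm below the middle of the cap)
- tube_c_center (a point): another of the four tubes, exactly like tube_a; same point and axes (58 mm above the tip, 51.5 mm below the middle of the cap)
- tube_d_center (a point): another of the four tubes, exactly like tube_a; same point and axes (58 mm above the tip, 51.5 mm below the middle of the cap)
- rack: bench rack the tubes start in: fixed, pale grey plastic, 90 mm deep (x), 250 mm long (y), 60 mm high, one row of four round places 35 mm wide, 60 mm apart along its y axis (y = +90, +30, -30, -90 mm at x = 0). Origin: its centre on the bench top, z up. Tubes in it stand with tip 4 mm, cap top 120 mm above the bench.
- heater: dry-block heater beside the rack (left or right), rows about in line: fixed, white, 280 mm wide (y), sloping panel on its far side; two aluminium blocks with a row of 4 empty wells, 35 mm wide, 50 deep, at y = +90, +30, -30, -90 mm, x = 0. Origin: on the bench below mid-row, z up. Above the bench: block tops 80, well bottoms 30 (they centre the tip); a tube fully home: middle 88, cap top 146 mm.
- bottle_center (a point): bystander: small brown glass reagent bottle with a white cap, 46 mm in diameter and 78 mm tall, loose, standing by the far side of the rack; the point is half-way up
- tip_box_center (a point): bystander: closed grey pipette tip box with a pale blue lid, 84 x 120 x 64 mm, loose, on the robot's side of the rack; the point is at its centre
- timer_center (a point): bystander: flat white lab timer 66 x 66 x 18 mm, loose, beside the tip box; the point is at its centre
Mind the look-alikes: they are no part of the job. What is shaped like the part that bears tube_b_center but pink is not meant.

How it is judged:
By the outcome, as a careful person would: the job done as asked, in the order asked, and still so for the second after the job is handed in, with the robot touching nothing.
It also fails if it takes over 96 s, if anything falls off the work surface, if the arm or the gripper's body presses on something with over 40 N, if the wrist force passes 120 N, or if a joint passes its speed limit or range.

## Working session

There is one attempt and no reset: what is moved stays moved. The work goes in short steps, Python scripts to look and compute and a tool call to move; the robot and the scene stay as the last step left them, time stands still between calls to the robot, and variables do not carry over. Pictures are saved under pics/ and viewed, at most 14 in all, crops included, and the job is handed in when it is done.

Besides the shell and the picture viewer there is one more tool, called after "Emit:" by a JSON object that holds its "api" and its "payload". servo_tool: Moves the arm, as the interface text tells. Scaled input: -1 to 1 covers 0.6 m each way for a shift and 0.12 rad each way for a turn. Its arguments: {"type":"object","properties":{"series":{"type":"array","items":{"type":"array","items":{"type":"number","minimum":-1,"maximum":1}}},"grip_force":{"type":"number"}},"required":["series"]}

```bash
mkdir -p pics; python3 - <<'E'
from cell import *
import cv2
for n in ("scene","side"):
    cv2.imwrite(f"pics/{n}0.png",cv2.resize(capture(n)[:,:,::-1],(800,500),interpolation=cv2.INTER_CUBIC)); print(calibration(n))
print(state())
E
```

```text
{'fx': 484.742618453356, 'fy': 484.742618453356, 'cx': 312.1575842570096, 'cy': 200.85096566822887, 'k1': 0.03787946213865742, 'position': array([1223.48349035, -208.95512047,  803.82650817]), 'orientation': array([ 0.74557198, -0.00515175,  1.31742469])}
{'fx': 517.3654622422175, 'fy': 517.3654622422175, 'cx': 317.28939161650436, 'cy': 198.99873244113036, 'k1': -0.05241977055401391, 'position': array([ 64.5104376 , 939.05890849, 734.7738686 ]), 'orientation': array([ 1.01688321, -0.02132607, -2.63592397])}
{'time': 0.1, 'joints': array([-1.20858245e+00,  3.51184064e-01,  1.65234455e+00, -2.88166924e-06,
        1.13906695e+00, -8.46399255e-02]), 'qvel': array([ 1.50169836e-03, -4.77581607e-04, -1.59234150e-03, -6.55828993e-05,
       -1.16278309e-03, -1.18977519e-03]), 'effort': array([-3.60340064e-04, -4.98031747e+01, -2.85704541e+01,  6.99923979e-02,
        2.38642335e-02, -4.75325533e-05]), 'eef_pos': array([ 237.56950021, -495.71824952,  218.16022486]), 'tool_rot': array([-3.14059311e+00, -8.21782060e-05,  4.46854964e-01]), 'ft_force': array([-0.09952694, -0.10395222,  0.20296154]), 'ft_torque': array([ 0.00159648,  0.00539417, -0.00234942]), 'gripper_force': 0.0, 'finger_gap': 93.18598786174644}
```

View pics/scene0.png

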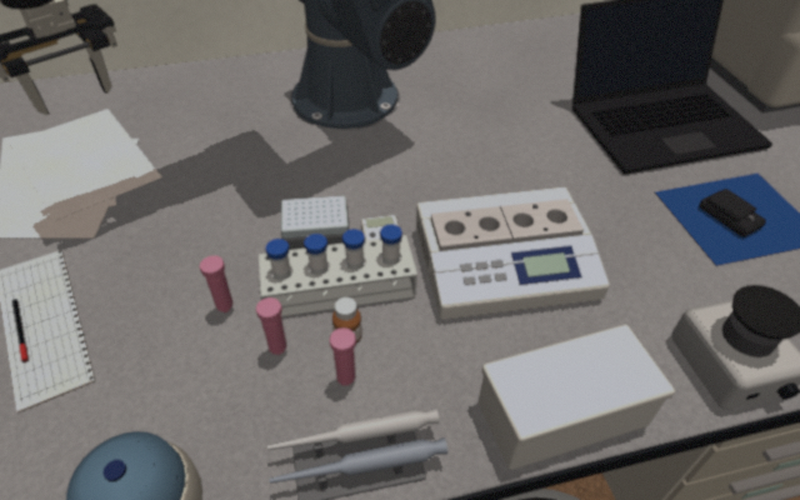

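View pics/side0.png

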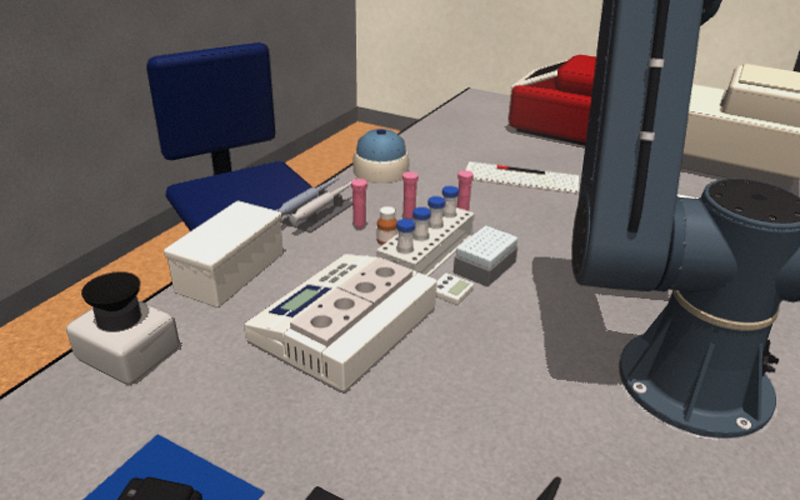

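```bash
cat > h.py <<'E'
import numpy as np,cv2
from cell import *
from scipy.spatial.transform import Rotation as R
def cam(n):
    c=calibration(n); c['R']=R.from_euler('xyz',c['orientation']).as_matrix(); return c
def proj(c,P):
    q=(np.atleast_2d(P)-c['position'])@c['R']; s=np.c_[q[:,0]/-q[:,2],q[:,1]/q[:,2]]
    r=(s**2).sum(1,keepdims=True); s=s*(1+c['k1']*r)
    return s*[c['fx'],c['fy']]+[c['cx'],c['cy']]
def onplane(c,uv,z):
    s0=(np.atleast_2d(uv)-[c['cx'],c['cy']])/[c['fx'],c['fy']]; s=s0.copy()
    for _ in range(20): s=s0/(1+c['k1']*(s**2).sum(1,keepdims=True))
    d=np.c_[s[:,0],-s[:,1],-np.ones(len(s))]@c['R'].T
    return c['position']+d*((z-c['position'][2])/d[:,2])[:,None]
def blue(im):
    h=cv2.cvtColor(im,cv2.COLOR_RGB2HSV)
    m=cv2.inRange(h,(105,130,50),(125,255,255))
    n,l,s,ce=cv2.connectedComponentsWithStats(m)
    return [(s[i,4],ce[i]) for i in range(1,n) if s[i,4]>60]
E
python3 - <<'E'
from h import *
for n,(x0,y0,x1,y1) in (("scene",(320,140,490,260)),("side",(190,190,360,320))):
    c=cam(n); im=capture(n)
    for a,u in blue(im): print(n,a,u.round(1),onplane(c,u,113.5).round(1))
    k=im[y0:y1,x0:x1,::-1]; cv2.imwrite(f"pics/{n}1.png",cv2.resize(k,None,fx=4.5,fy=4.5,interpolation=cv2.INTER_CUBIC))
E
```

```text
scene 4198 [589.  175.4] [[677.1 513.9 113.5]]
scene 181 [312.5 187. ] [[571.2 -35.7 113.5]]
scene 198 [282.2 190.6] [[566.  -96.2 113.5]]
scene 213 [252.1 194.5] [[ 562.  -155.5  113.5]]
scene 210 [221.6 198.6] [[ 558.3 -214.7  113.5]]
scene 168 [ 91.2 375.9] [[ 860.6 -439.2  113.5]]
side 850 [165.   43.9] [[1745.6 -738.   113.5]]
side 3104 [187.7 152.6] [[947.8  25.8 113.5]]
side 91 [359.8 152.7] [[ 556.  -211.3  113.5]]
side 93 [348.8 161.2] [[ 559.7 -151.8  113.5]]
side 103 [337.1 170.3] [[563.5 -92.  113.5]]
side 114 [324.2 179.7] [[568.3 -32.9 113.5]]
side 3172 [140.1 378.9] [[519.7 623.9 113.5]]
```

View pics/scene1.png

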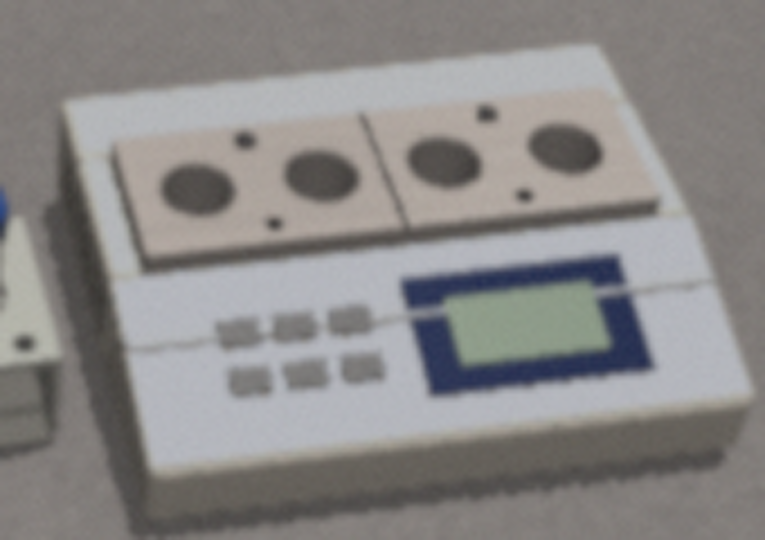

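View pics/side1.png

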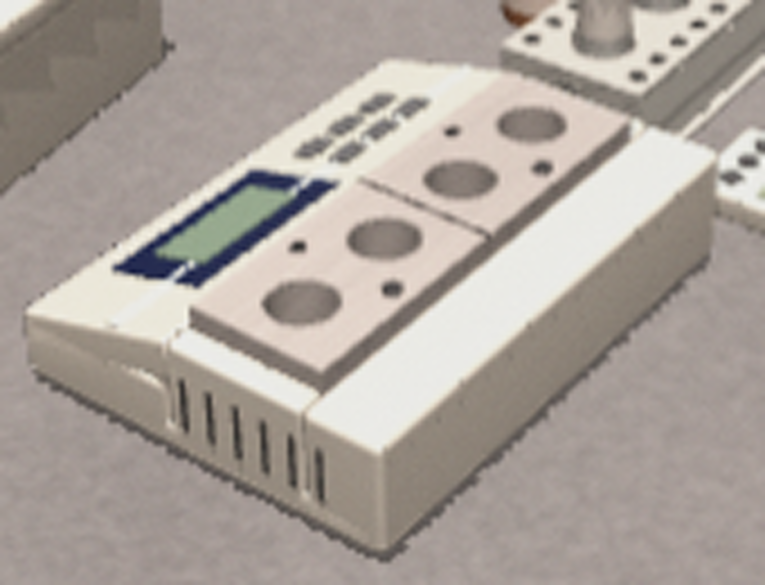

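Scene crop: wells at (198,189), (322,176), (444,163), (566,149). Side crop: wells at (532,125), (461,180), (385,239), (302,302).

```bash
python3 - <<'E'
from h import *
A=(np.array([(198,189),(322,175.5),(444,163),(566,149)])+.5)/4.5-.5+[320,140]
B=(np.array([(532,125),(461,180),(385,239),(302,302)])+.5)/4.5-.5+[190,190]
a=onplane(cam('scene'),A,80);b=onplane(cam('side'),B,80);m=((a+b)/2)[:,:2]
print(a.round(1),b.round(1))
def fit(m):
    s=np.array([-90,-30,30,90.]);c=m.mean(0);d=(s[:,None]*(m-c)).sum(0);d/=np.linalg.norm(d)
    print('c',c.round(1),'yaw',np.arctan2(-d[0],d[1]).round(4),(c+s[:,None]*d).round(1).tolist())
fit(m)
fit(np.array([(558.3,-214.7),(562,-155.5),(566,-96.2),(571.2,-35.7)])/2+np.array([(556,-211.3),(559.7,-151.8),(563.5,-92),(568.3,-32.9)])/2)
E
```

```text
[[550.6  81.3  80. ]
 [556.5 140.8  80. ]
 [562.8 199.8  80. ]
 [568.2 259.8  80. ]] [[545.2  86.6  80. ]
 [550.9 146.1  80. ]
 [556.5 205.3  80. ]
 [562.8 264.5  80. ]]
c [556.7 173. ] yaw -0.0989 [[547.8, 83.5], [553.7, 143.2], [559.6, 202.9], [565.6, 262.6]]
c [ 563.1 -123.8] yaw -0.0699 [[556.8, -213.5], [561.0, -153.7], [565.2, -93.8], [569.4, -34.0]]
```

Emit:
{"api": "servo_tool", "payload": {"series": [[-1, 0, 0, -0.027, 0, 0, -1], [-1, 0, 0, -0.027, 0, 0, -1], [-1, 0, 0, -0.027, 0, 0, -1], [-1, 0, 0, -0.027, 0, 0, -1], [-1, 0, 0, -0.027, 0, 0, -1], [-1, 0, 0, -0.027, 0, 0, -1], [-1, 0, 0, -0.027, 0, 0, -1], [-1, 0, 0, -0.027, 0, 0, -1]]}}

```text
time: 0.87
eef_pos: [237.6, -495.8, 348.9]
tool_rot: [-3.141, -0.0, 1.413]
ft_force: [0.3, 0.9, 0.0]
finger_gap: 92.8
gripper_force: 0.0
```

Emit:
{"api": "servo_tool", "payload": {"series": [[-1, 0.05, 0.025, 0, 0, 0, -0.8], [-1, 0.055, 0.03, 0, 0, 0, 0], [-1, 0.055, 0.03, 0, 0, 0, 0], [-1, 0.055, 0.03, 0, 0, 0, 0], [-1, 0.055, 0.03, 0, 0, 0, 0], [-1, 0.055, 0.03, 0, 0, 0, 0], [-1, 0.055, 0.03, 0, 0, 0, 0], [-1, 0.055, 0.03, 0, 0, 0, 0]]}}

```text
time: 1.53
eef_pos: [399.3, -245.2, 348.3]
tool_rot: [3.142, 0.0, 1.503]
ft_force: [1.0, -0.6, -1.2]
finger_gap: 92.9
gripper_force: 0.0
```

Emit:
{"api": "servo_tool", "payload": {"series": [[-1, 0.055, 0.03, 0, 0, 0, 0], [-1, 0.055, 0.03, 0, 0, 0, 0], [-1, 0.04, 0.03, 0, 0, 0, 0], [-1, 0.02, 0.02, 0, 0, 0, 0], [-1, 0, 0, 0, 0, 0, 0], [-1, 0, 0, 0, 0, 0, 0]]}}

```text
time: 2.03
eef_pos: [471.5, -149.3, 347.9]
tool_rot: [-3.141, -0.0, 1.504]
ft_force: [0.7, -0.1, 0.9]
finger_gap: 93.1
gripper_force: 0.0
```

```bash
python3 - <<'E'
from h import *
print(state()); c=cam('wrist'); print(c); im=capture('wrist')
cv2.imwrite('pics/w0.png',im[:,:,::-1])
for P in ((548,83.5,80),(565.6,262.6,80),(569,-34,113.5)): print(proj(c,P))
E
```

```text
{'time': 2.0333, 'joints': array([-4.00731868e-01,  1.40930299e-01,  1.60343663e+00, -2.12867727e-04,
        1.39795469e+00, -3.34322200e-01]), 'qvel': array([-0.03626832, -0.01359832,  0.01079872, -0.00375143,  0.00088076,
       -0.00879303]), 'effort': array([ 1.84732016e+00, -3.99411392e+01, -3.22443330e+01,  1.85848209e-01,
        8.14969128e-03,  1.97220217e-01]), 'eef_pos': array([ 471.54228415, -149.33411627,  347.91517754]), 'tool_rot': array([-3.14083526e+00, -4.11323427e-05,  1.50442333e+00]), 'ft_force': array([ 0.69795484, -0.05240754,  0.86869933]), 'ft_torque': array([-0.06726727, -0.03896049, -0.03023068]), 'gripper_force': 0.0, 'finger_gap': 93.10308358401458}
{'fx': 318.9794852303502, 'fy': 318.9794852303502, 'cx': 318.7971468345863, 'cy': 200.34310852364902, 'k1': -0.0593640702539555, 'position': array([476.1336902 , -78.14439053, 513.80895531]), 'orientation': array([-0.26202928,  0.0012876 , -0.06563044]), 'R': array([[ 0.99784627,  0.06301191,  0.01822975],
       [-0.06558328,  0.96380876,  0.25840185],
       [-0.0012876 , -0.25904088,  0.9658655 ]])}
[[369.40661999 -23.44946961]]
[[ 376.86935378 -183.8135136 ]]
[[394.86906796  72.19403396]]
```

View pics/w0.png

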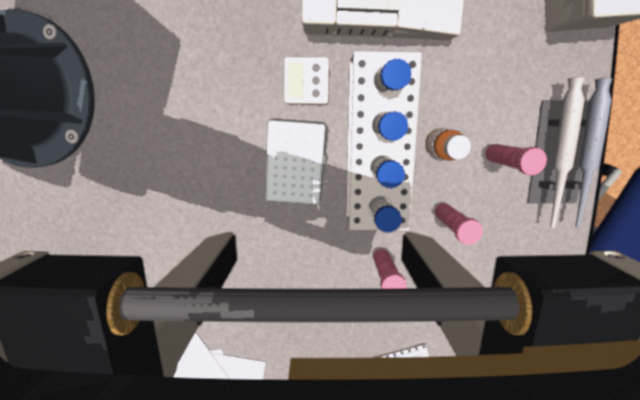

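The wrist view shows the caps at (397,74), (393,126), (391,173) and (388,218), which matches the estimates. Now I'll look over the heater.

Emit:
{"api": "servo_tool", "payload": {"series": [[-1, 0.05, 0.02, 0, 0, 0, 0], [-1, 0.05, 0.03, 0, 0, 0, 0], [-1, 0.05, 0.03, 0, 0, 0, 0], [-1, 0.05, 0.03, 0, 0, 0, 0], [-1, 0.05, 0.03, 0, 0, 0, 0], [-1, 0.03, 0.015, 0, 0, 0, 0], [-1, 0.01, 0, 0, 0, 0, 0], [-1, 0, 0, 0, 0, 0, 0]]}}

```text
time: 2.75
eef_pos: [575.9, 17.5, 347.9]
tool_rot: [-3.141, 0.0, 1.503]
ft_force: [0.2, -0.5, -0.2]
finger_gap: 93.0
gripper_force: 0.0
```

```bash
python3 - <<'E'
from h import *
import time
im0=cv2.imread('pics/w0.png')[:,:,::-1].copy()
c0=dict(calibration('wrist')); c0['position']=np.array([476.1336902,-78.14439053,513.80895531]); c0['R']=R.from_euler('xyz',[-0.26202928,0.0012876,-0.06563044]).as_matrix()
for a,u in blue(im0): print('cap',a,u.round(1),onplane(c0,u,118).round(1))
print(state()['eef_pos'],state()['tool_rot'],state()['joints']); c=cam('wrist'); im=capture('wrist')
print(c['position'])
for a,u in blue(im): print('cap',a,u.round(1),onplane(c,u,118).round(1))
W=np.array([(547.8,83.5),(553.7,143.2),(559.6,202.9),(565.6,262.6)]); p=proj(c,np.c_[W,np.full(4,80)]);print(p.round(1))
x0,y0=(p.mean(0)-[100,110]).astype(int); y0=max(y0,0);print(x0,y0)
cv2.imwrite('pics/w1.png',cv2.resize(im[y0:y0+200,x0:x0+200,::-1],None,fx=3,fy=3,interpolation=cv2.INTER_CUBIC))
E
```

```text
cap 685 [395.6  74.2] [[568.7 -36.8 118. ]]
cap 620 [392.9 125.7] [[564.7 -96.1 118. ]]
cap 560 [390.2 173.7] [[ 560.7 -155.2  118. ]]
cap 2063 [623.3 225.9] [[ 891.5 -248.7  118. ]]
cap 500 [387.6 218.4] [[ 556.9 -214.4  118. ]]
[575.87112006  17.46589922 347.94889589] [-3.14088395e+00  1.30116790e-04  1.50322335e+00] [-5.04207659e-02  3.03990674e-01  1.39923353e+00 -1.18972854e-04
  1.43907928e+00  1.71679290e-02]
[580.53910554  88.68472117 513.80916294]
cap 405 [347.7  31. ] [[619.3 180.3 118. ]]
cap 509 [375.7  39.7] [[651.  169.1 118. ]]
cap 489 [317.4 213.6] [[569.9 -35.  118. ]]
cap 996 [613.9 242.5] [[ 985.7 -106.8  118. ]]
cap 462 [317.3 255.7] [[565.8 -94.3 118. ]]
cap 91 [317.5 286.2] [[ 562.9 -140.6  118. ]]
cap 372 [317.5 331.5] [[ 557.8 -215.1  118. ]]
[[294.8 120.8]
 [295.5  73.2]
 [296.4  22.9]
 [297.4 -29.6]]
196 0
```

View pics/w1.png

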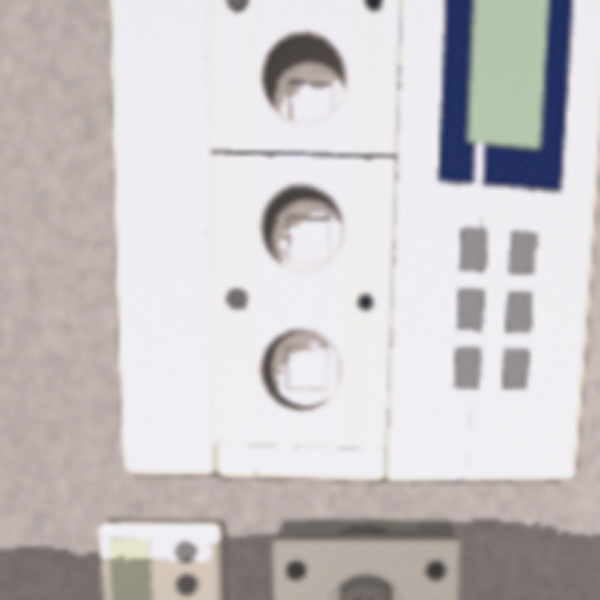

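```bash
python3 - <<'E'
from h import *
c=cam('wrist')
B=(np.array([(303,370),(302.5,229),(304.5,78)])+.5)/3-.5+[196,0]
print(onplane(c,B,80).round(1))
E
```

```text
[[549.9  79.6  80. ]
 [554.6 138.8  80. ]
 [560.3 198.7  80. ]]
```

Emit:
{"api": "servo_tool", "payload": {"series": [[-1, -0.03, -0.0055, 0.03, 0, 0, 0], [-1, -0.03, 0, 0.05, 0, 0, 0], [-1, -0.0297, 0, 0.06, 0, 0, 0], [-1, 0, 0, 0.06, 0, 0, 0], [-1, 0, 0, 0.06, 0, 0, 0], [-1, 0, 0, 0.06, 0, 0, 0], [-1, 0, 0, 0.04, 0, 0, 0], [-1, 0, 0, 0, 0, 0, 0]]}}

```text
time: 3.47
eef_pos: [565.9, -37.3, 128.1]
tool_rot: [-3.134, -0.0, 1.501]
ft_force: [-0.7, 1.4, -0.4]
finger_gap: 93.1
gripper_force: 0.0
```

Emit:
{"api": "servo_tool", "payload": {"series": [[-1, 0, 0, 0.03, 0, 0, 0], [-1, 0, 0, 0.025, 0, 0, 0], [-1, 0, 0, 0, 0, 0, 0], [-1, 0, 0, 0, 0, 0, 0], [-1, 0, 0, 0, 0, 0, 0]]}}

```text
time: 3.88
eef_pos: [569.9, -36.6, 101.2]
tool_rot: [3.139, 0.0, 1.502]
ft_force: [0.5, 1.0, -0.9]
finger_gap: 92.8
gripper_force: 0.0
```

Transient lag only. I'll go down 8 mm more, close and settle.

Emit:
{"api": "servo_tool", "payload": {"grip_force": 25, "series": [[-1, 0, 0, 0.013, 0, 0, 0], [-1, 0, 0, 0, 0, 0, 0], [1, 0, 0, 0, 0, 0, 0], [1, 0, 0, 0, 0, 0, 0], [1, 0, 0, 0, 0, 0, 0], [1, 0, 0, 0, 0, 0, 0], [1, 0, 0, 0, 0, 0, 0], [1, 0, 0, 0, 0, 0, 0]]}}

```text
time: 4.55
eef_pos: [569.2, -35.8, 91.5]
tool_rot: [3.142, -0.0, 1.503]
ft_force: [0.0, -0.0, 0.5]
finger_gap: 57.6
gripper_force: 0.0
```

Emit:
{"api": "servo_tool", "payload": {"series": [[1, 0, 0, 0, 0, 0, 0], [1, 0, 0, 0, 0, 0, 0], [1, 0, 0, -0.01, 0, 0, 0], [1, 0, 0, -0.02, 0, 0, 0], [1, 0, 0, -0.03, 0, 0, 0], [1, 0, 0, 0, 0, 0, 0]]}}

```text
time: 5.05
eef_pos: [570.9, -36.1, 131.2]
tool_rot: [3.137, 0.0, 1.503]
ft_force: [1.6, -0.3, 1.1]
finger_gap: 34.2
gripper_force: 25.0
```

```bash
python3 - <<'E'
from h import *
c=cam('side'); s=state(); print(s['eef_pos'],s['gripper_force'],s['finger_gap']); im=capture('side')
print(proj(c,s['eef_pos']+[0,0,19]), proj(c,s['eef_pos']+[0,0,-90.5]))
cv2.imwrite('pics/s2.png',cv2.resize(im[100:260,230:430,::-1],None,fx=4,fy=4,interpolation=cv2.INTER_CUBIC)[:600])
E
```

```text
[570.88625292 -36.06609371 131.16929696] 24.999906420707703 34.15173187244357
[[324.31438094 165.6141062 ]] [[323.07489786 204.15412329]]
```

View pics/s2.png

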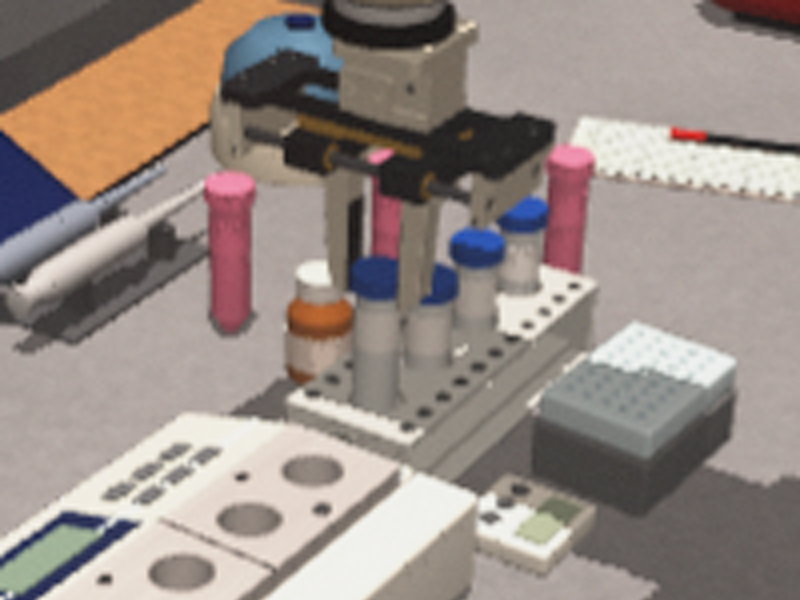

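Only one thing is off: the fingers closed late, so the grip sits about 7 mm high on the cap. It holds and the tube is upright, so I'll carry it gently.

Emit:
{"api": "servo_tool", "payload": {"grip_force": 35, "series": [[1, 0, 0, -0.02, 0, 0, 0], [1, 0, 0, -0.04, 0, 0, 0], [1, 0, 0, -0.04, 0, 0, 0], [1, 0, 0, -0.03, 0, 0, 0], [1, 0.01, -0.002, -0.02, 0, 0, 0], [1, 0.02, -0.002, 0, 0, 0, 0], [1, 0.03, -0.002, 0, 0, 0, 0], [1, 0.04, -0.003, 0, 0, 0, 0]]}}

```text
time: 5.77
eef_pos: [567.2, 25.2, 216.4]
tool_rot: [-3.14, 0.0, 1.502]
ft_force: [0.7, -0.5, -0.8]
finger_gap: 34.1
gripper_force: 35.0
```

Emit:
{"api": "servo_tool", "payload": {"series": [[1, 0.05, -0.005, 0, 0, 0, 0], [1, 0.06, -0.005, 0, 0, 0, 0], [1, 0.06, -0.005, 0, 0, 0, 0], [1, 0.06, -0.005, 0, 0, 0, 0], [1, 0.05, -0.003, 0, 0, 0, 0], [1, 0.05, -0.003, 0, 0, 0, 0], [1, 0.04, -0.0017, 0, 0, 0, 0], [1, 0.02, 0, 0, 0, 0, 0]]}}

```text
time: 6.43
eef_pos: [565.8, 262.3, 215.9]
tool_rot: [-3.14, 0.0, 1.505]
ft_force: [-0.6, -0.9, -0.8]
finger_gap: 34.2
gripper_force: 35.0
```

Emit:
{"api": "servo_tool", "payload": {"series": [[1, 0, 0, 0, 0, 0, 0], [1, 0, 0, 0, 0, 0, 0], [1, 0, 0, 0, 0, 0, 0]]}}

```text
time: 6.68
eef_pos: [567.0, 257.9, 217.0]
tool_rot: [-3.141, 0.001, 1.502]
ft_force: [0.4, -0.3, -0.3]
finger_gap: 34.0
gripper_force: 35.0
```

```bash
python3 - <<'E'
from h import *
s=state(); print(s['eef_pos'],s['tool_rot'],s['finger_gap'])
a=capture('scene')[80:230,350:490,::-1]; b=capture('side')[100:250,210:350,::-1]
cv2.imwrite('pics/m3.png',cv2.resize(np.hstack([a,b]),None,fx=2.8,fy=2.8,interpolation=cv2.INTER_CUBIC))
p=s['eef_pos']
for n in('scene','side'): print(n,proj(cam(n),np.array([p+[0,0,12],p+[0,0,-98]])).round(1))
E
```

```text
[567.02985495 257.88071241 216.96025864] [-3.14077901e+00  6.79047196e-04  1.50211518e+00] 33.99009970026599
scene [[460.5 116.4]
 [448.2 159. ]]
side [[253.7 191.9]
 [256.1 238.9]]
```

View pics/m3.png

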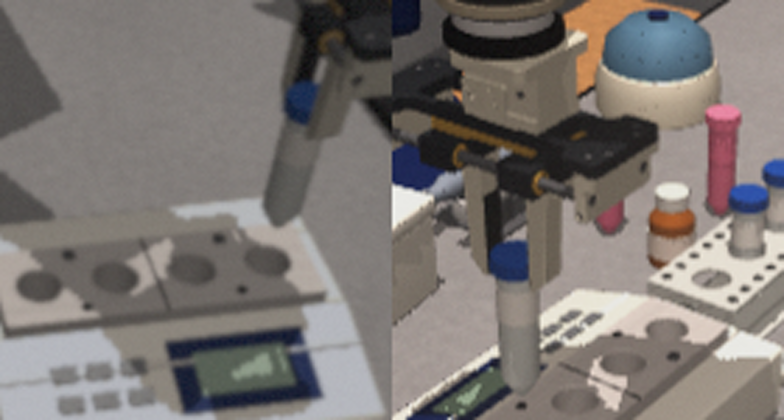

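The tube hangs upright above the leftmost well, with its tip where predicted. Lowering it now.

Emit:
{"api": "servo_tool", "payload": {"series": [[1, 0, 0.0005, 0.02, 0, 0, 0], [1, 0, 0, 0.03, 0, 0, 0], [1, 0, 0, 0.03, 0, 0, 0], [1, 0, 0, 0.03, 0, 0, 0], [1, 0, 0, 0.02, 0, 0, 0], [1, 0, 0, 0.01, 0, 0, 0], [1, 0, 0, 0, 0, 0, 0], [1, 0, 0, 0, 0, 0, 0]]}}

```text
time: 7.45
eef_pos: [567.8, 258.8, 133.7]
tool_rot: [3.141, -0.0, 1.503]
ft_force: [-0.1, -0.2, 0.2]
finger_gap: 34.0
gripper_force: 35.0
```

Emit:
{"api": "servo_tool", "payload": {"series": [[1, 0, 0, 0.005, 0, 0, 0], [1, 0, 0, 0, 0, 0, 0], [1, 0, 0, 0, 0, 0, 0]]}}

```text
time: 7.7
eef_pos: [567.8, 259.0, 130.9]
tool_rot: [3.141, -0.0, 1.503]
ft_force: [-0.3, -0.5, -1.1]
finger_gap: 33.8
gripper_force: 35.0
```

Emit:
{"api": "servo_tool", "payload": {"series": [[1, 0, 0, 0.004, 0, 0, 0], [1, 0, 0, 0, 0, 0, 0], [1, 0, 0, 0, 0, 0, 0]]}}

```text
time: 7.95
eef_pos: [567.3, 259.0, 128.0]
tool_rot: [-3.141, 0.0, 1.503]
ft_force: [-1.6, 0.1, 0.6]
finger_gap: 34.0
gripper_force: 35.0
```

Emit:
{"api": "servo_tool", "payload": {"series": [[1, 0, 0, 0.004, 0, 0, 0], [1, 0, 0, 0, 0, 0, 0], [1, 0, 0, 0, 0, 0, 0]]}}

```text
time: 8.2
eef_pos: [567.9, 259.3, 126.6]
tool_rot: [3.14, -0.001, 1.503]
ft_force: [-2.6, 0.2, 8.3]
finger_gap: 34.3
gripper_force: 35.0
```

Emit:
{"api": "servo_tool", "payload": {"series": [[-0.3, 0, 0, 0, 0, 0, 0], [-0.3, 0, 0, 0, 0, 0, 0], [-0.3, 0, 0, 0, 0, 0, 0], [-0.3, 0, 0, 0, 0, 0, 0], [-0.3, 0, 0, -0.02, 0, 0, 0], [-0.3, 0, 0, -0.05, 0, 0, 0], [-0.3, 0, 0, -0.055, 0, 0, 0], [-0.3, -0.03, 0.003, 0, 0, 0, 0]]}}

```text
time: 8.87
eef_pos: [570.3, 243.5, 207.7]
tool_rot: [3.133, -0.004, 1.505]
ft_force: [1.2, 0.4, 0.6]
finger_gap: 60.3
gripper_force: 0.0
```

Emit:
{"api": "servo_tool", "payload": {"series": [[-0.3, -0.05, 0.004, 0, 0, 0, 0], [-0.3, -0.065, 0.004, 0, 0, 0, 0], [-0.3, -0.065, 0.004, 0, 0, 0, 0], [-0.3, -0.065, 0.004, 0, 0, 0, 0], [-0.3, -0.065, 0.004, 0, 0, 0, 0], [-0.3, -0.065, 0.004, 0, 0, 0, 0], [-0.3, -0.065, 0.004, 0, 0, 0, 0], [-0.3, -0.06, 0.004, 0, 0, 0, 0]]}}

```text
time: 9.53
eef_pos: [566.7, -61.9, 201.7]
tool_rot: [3.141, 0.0, 1.503]
ft_force: [0.9, -1.3, 0.7]
finger_gap: 60.6
gripper_force: 0.0
```

Emit:
{"api": "servo_tool", "payload": {"series": [[-0.3, -0.04, 0, 0, 0, 0, 0], [-0.3, -0.02, 0, 0.02, 0, 0, 0], [-0.3, 0, 0, 0.04, 0, 0, 0], [-0.3, 0, 0, 0.03, 0, 0, 0], [-0.3, 0, 0, 0, 0, 0, 0], [-0.3, 0, 0, 0, 0, 0, 0], [-0.3, 0, 0, 0, 0, 0, 0]]}}

```text
time: 10.12
eef_pos: [564.9, -95.2, 147.5]
tool_rot: [3.141, 0.0, 1.504]
ft_force: [-0.9, -0.8, 0.6]
finger_gap: 60.5
gripper_force: 0.0
```

```bash
python3 - <<'E'
from h import *
s=state(); print(s['eef_pos'],s['tool_rot'],s['finger_gap'])
a=capture('scene')[80:230,350:490,::-1]; b=capture('side')[100:250,230:370,::-1]
cv2.imwrite('pics/m4.png',cv2.resize(np.hstack([a,b]),None,fx=2.8,fy=2.8,interpolation=cv2.INTER_CUBIC))
E
```

```text
[564.9499214  -95.17685052 147.5451195 ] [3.14054662e+00 1.18202386e-04 1.50353650e+00] 60.53477195390318
```

View pics/m4.png

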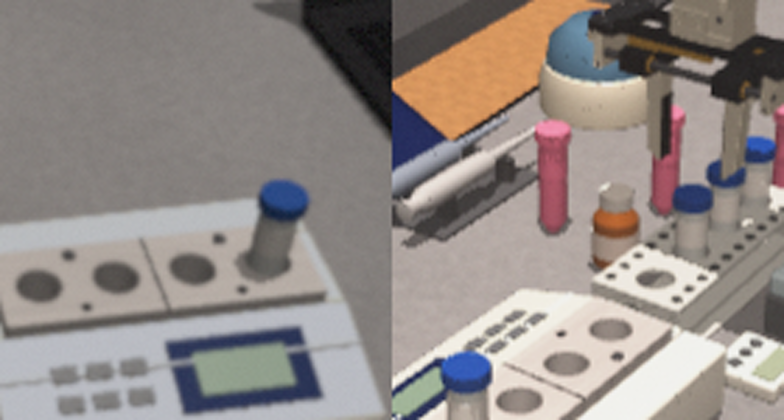

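Tube 1 is seated and upright, cap at crop (283,197). Next is tube 2.

Emit:
{"api": "servo_tool", "payload": {"grip_force": 35, "series": [[-0.3, 0, 0, 0.04, 0, 0, 0], [-0.3, 0, 0, 0.04, 0, 0, 0], [-0.3, 0, 0, 0.0125, 0, 0, 0], [-0.3, 0, 0, 0, 0, 0, 0], [1, 0, 0, 0, 0, 0, 0], [1, 0, 0, 0, 0, 0, 0], [1, 0, 0, 0, 0, 0, 0], [1, 0, 0, 0, 0, 0, 0]]}}

```text
time: 10.88
eef_pos: [564.9, -95.8, 92.2]
tool_rot: [3.14, 0.0, 1.503]
ft_force: [1.2, -0.3, -0.9]
finger_gap: 38.3
gripper_force: 0.0
```

Emit:
{"api": "servo_tool", "payload": {"series": [[1, 0, 0, 0, 0, 0, 0], [1, 0, 0, 0, 0, 0, 0], [1, 0, 0, 0, 0, 0, 0], [1, 0, 0, 0, 0, 0, 0]]}}

```text
time: 11.22
eef_pos: [564.9, -95.8, 91.9]
tool_rot: [3.14, 0.0, 1.503]
ft_force: [-0.1, 0.2, 5.8]
finger_gap: 34.5
gripper_force: 35.0
```

Emit:
{"api": "servo_tool", "payload": {"series": [[1, 0, 0, -0.02, 0, 0, 0], [1, 0, 0, -0.04, 0, 0, 0], [1, 0, 0, -0.045, 0, 0, 0], [1, 0, 0, -0.045, 0, 0, 0], [1, 0.01, -0.002, -0.03, 0, 0, 0], [1, 0.02, -0.002, 0, 0, 0, 0], [1, 0.03, -0.003, 0, 0, 0, 0], [1, 0.04, -0.003, 0, 0, 0, 0]]}}

```text
time: 11.88
eef_pos: [562.0, -35.1, 199.1]
tool_rot: [-3.141, 0.0, 1.501]
ft_force: [0.4, 0.4, -1.0]
finger_gap: 34.3
gripper_force: 35.0
```

Emit:
{"api": "servo_tool", "payload": {"series": [[1, 0.05, -0.005, 0, 0, 0, 0], [1, 0.06, -0.005, 0, 0, 0, 0], [1, 0.06, -0.005, 0, 0, 0, 0], [1, 0.06, -0.005, 0, 0, 0, 0], [1, 0.05, -0.004, 0, 0, 0, 0], [1, 0.05, -0.003, 0, 0, 0, 0], [1, 0.04, -0.002, 0, 0, 0, 0], [1, 0.02, 0, 0, 0, 0, 0]]}}

```text
time: 12.55
eef_pos: [560.1, 202.1, 198.6]
tool_rot: [-3.141, -0.0, 1.505]
ft_force: [0.3, -0.1, -0.9]
finger_gap: 34.0
gripper_force: 35.0
```

Emit:
{"api": "servo_tool", "payload": {"series": [[1, 0, 0, 0, 0, 0, 0], [1, 0, 0, 0, 0, 0, 0], [1, 0, 0, 0, 0, 0, 0], [1, 0, 0, 0, 0, 0, 0]]}}

```text
time: 12.88
eef_pos: [561.1, 198.0, 199.1]
tool_rot: [-3.141, 0.0, 1.501]
ft_force: [0.8, 0.0, -0.6]
finger_gap: 34.1
gripper_force: 35.0
```

Emit:
{"api": "servo_tool", "payload": {"series": [[1, 0.001, 0.0005, 0.02, 0, 0, 0], [1, 0, 0, 0.03, 0, 0, 0], [1, 0, 0, 0.03, 0, 0, 0], [1, 0, 0, 0.025, 0, 0, 0], [1, 0, 0, 0.015, 0, 0, 0], [1, 0, 0, 0.007, 0, 0, 0], [1, 0, 0, 0, 0, 0, 0], [1, 0, 0, 0, 0, 0, 0]]}}

```text
time: 13.55
eef_pos: [561.7, 199.7, 123.3]
tool_rot: [3.141, -0.0, 1.503]
ft_force: [0.0, -0.4, -0.3]
finger_gap: 34.3
gripper_force: 35.0
```

Emit:
{"api": "servo_tool", "payload": {"series": [[1, 0, 0, 0.005, 0, 0, 0], [1, 0, 0, 0.003, 0, 0, 0], [1, 0, 0, 0, 0, 0, 0], [1, 0, 0, 0, 0, 0, 0]]}}

```text
time: 13.88
eef_pos: [561.3, 199.9, 118.3]
tool_rot: [-3.142, -0.0, 1.503]
ft_force: [-0.6, -0.3, -0.5]
finger_gap: 34.3
gripper_force: 35.0
```

Emit:
{"api": "servo_tool", "payload": {"series": [[1, 0, 0, 0.003, 0, 0, 0], [1, 0, 0, 0, 0, 0, 0], [1, 0, 0, 0, 0, 0, 0]]}}

```text
time: 14.13
eef_pos: [561.8, 200.2, 117.8]
tool_rot: [3.14, -0.001, 1.503]
ft_force: [-3.7, -0.1, 12.0]
finger_gap: 34.2
gripper_force: 35.0
```

Emit:
{"api": "servo_tool", "payload": {"series": [[-0.3, 0, 0, 0, 0, 0, 0], [-0.3, 0, 0, 0, 0, 0, 0], [-0.3, 0, 0, 0, 0, 0, 0], [-0.3, 0, 0, 0, 0, 0, 0], [-0.3, 0, 0, -0.02, 0, 0, 0], [-0.3, 0, 0, -0.05, 0, 0, 0], [-0.3, 0, 0, -0.06, 0, 0, 0], [-0.3, -0.03, 0.0035, 0, 0, 0, 0]]}}

```text
time: 14.8
eef_pos: [564.8, 184.1, 201.6]
tool_rot: [3.132, -0.004, 1.505]
ft_force: [0.4, 0.2, -0.1]
finger_gap: 60.4
gripper_force: 0.0
```

Emit:
{"api": "servo_tool", "payload": {"series": [[-0.3, -0.05, 0.004, 0, 0, 0, 0], [-0.3, -0.065, 0.004, 0, 0, 0, 0], [-0.3, -0.065, 0.004, 0, 0, 0, 0], [-0.3, -0.065, 0.004, 0, 0, 0, 0], [-0.3, -0.065, 0.004, 0, 0, 0, 0], [-0.3, -0.065, 0.005, 0, 0, 0, 0], [-0.3, -0.065, 0.005, 0, 0, 0, 0], [-0.3, -0.06, 0.005, 0, 0, 0, 0]]}}

```text
time: 15.47
eef_pos: [562.6, -121.3, 195.4]
tool_rot: [3.141, 0.0, 1.502]
ft_force: [0.1, 0.2, -1.0]
finger_gap: 60.3
gripper_force: 0.0
```

Emit:
{"api": "servo_tool", "payload": {"series": [[-0.3, -0.04, 0, 0, 0, 0, 0], [-0.3, -0.0205, 0, 0.02, 0, 0, 0], [-0.3, 0, 0, 0.03, 0, 0, 0], [-0.3, 0, 0, 0.02, 0, 0, 0], [-0.3, 0, 0, 0, 0, 0, 0], [-0.3, 0, 0, 0, 0, 0, 0], [-0.3, 0, 0, 0, 0, 0, 0]]}}

```text
time: 16.05
eef_pos: [560.8, -154.5, 152.9]
tool_rot: [3.141, 0.0, 1.504]
ft_force: [0.1, -0.5, 0.4]
finger_gap: 60.6
gripper_force: 0.0
```

```bash
python3 - <<'E'
from h import *
s=state(); print(s['eef_pos'],s['tool_rot'],s['finger_gap'])
a=capture('scene')[80:230,350:490,::-1]; b=capture('side')[100:250,240:380,::-1]
cv2.imwrite('pics/m5.png',cv2.resize(np.hstack([a,b]),None,fx=2.8,fy=2.8,interpolation=cv2.INTER_CUBIC))
E
```

```text
[ 560.77473687 -154.5147262   152.92639157] [3.14099696e+00 1.11314126e-04 1.50386425e+00] 60.64745238711049
```

View pics/m5.png

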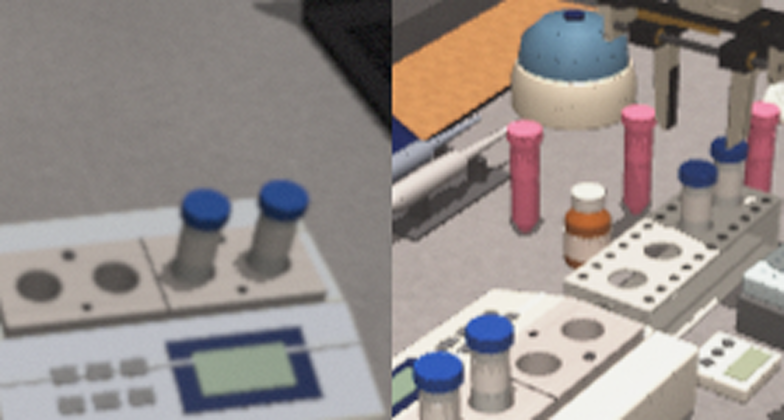

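Two tubes are seated, caps at (205,209) and (283,199). Now tube 3.

Emit:
{"api": "servo_tool", "payload": {"series": [[-0.3, 0, 0, 0.04, 0, 0, 0], [-0.3, 0, 0, 0.045, 0, 0, 0], [-0.3, 0, 0, 0.0165, 0, 0, 0], [-0.3, 0, 0, 0, 0, 0, 0], [1, 0, 0, 0, 0, 0, 0], [1, 0, 0, 0, 0, 0, 0], [1, 0, 0, 0, 0, 0, 0], [1, 0, 0, 0, 0, 0, 0]]}}

```text
time: 16.82
eef_pos: [560.9, -155.4, 92.6]
tool_rot: [3.14, 0.0, 1.503]
ft_force: [0.3, 1.0, -0.7]
finger_gap: 38.4
gripper_force: 0.0
```

Emit:
{"api": "servo_tool", "payload": {"series": [[1, 0, 0, 0, 0, 0, 0], [1, 0, 0, 0, 0, 0, 0], [1, 0, 0, 0, 0, 0, 0], [1, 0, 0, 0, 0, 0, 0]]}}

```text
time: 17.15
eef_pos: [560.9, -155.4, 92.3]
tool_rot: [3.14, 0.0, 1.503]
ft_force: [-0.5, -0.3, 6.9]
finger_gap: 33.8
gripper_force: 35.0
```

Emit:
{"api": "servo_tool", "payload": {"series": [[1, 0, 0, -0.02, 0, 0, 0], [1, 0, 0, -0.04, 0, 0, 0], [1, 0, 0, -0.045, 0, 0, 0], [1, 0, 0, -0.045, 0, 0, 0], [1, 0.01, -0.002, -0.03, 0, 0, 0], [1, 0.02, -0.002, 0, 0, 0, 0], [1, 0.03, -0.003, 0, 0, 0, 0], [1, 0.04, -0.003, 0, 0, 0, 0]]}}

```text
time: 17.82
eef_pos: [557.9, -94.6, 199.4]
tool_rot: [-3.141, 0.0, 1.501]
ft_force: [-0.2, 0.0, -0.7]
finger_gap: 34.2
gripper_force: 35.0
```

Emit:
{"api": "servo_tool", "payload": {"series": [[1, 0.05, -0.005, 0, 0, 0, 0], [1, 0.06, -0.005, 0, 0, 0, 0], [1, 0.06, -0.005, 0, 0, 0, 0], [1, 0.06, -0.005, 0, 0, 0, 0], [1, 0.05, -0.005, 0, 0, 0, 0], [1, 0.05, -0.004, 0, 0, 0, 0], [1, 0.04, -0.003, 0, 0, 0, 0], [1, 0.02, 0, 0, 0, 0, 0]]}}

```text
time: 18.48
eef_pos: [554.2, 142.6, 199.0]
tool_rot: [-3.14, -0.0, 1.505]
ft_force: [0.5, -1.0, 0.2]
finger_gap: 34.0
gripper_force: 35.0
```

Emit:
{"api": "servo_tool", "payload": {"series": [[1, 0, 0, 0, 0, 0, 0], [1, 0, 0, 0, 0, 0, 0], [1, 0, 0, 0, 0, 0, 0], [1, 0, 0, 0, 0, 0, 0]]}}

```text
time: 18.82
eef_pos: [555.2, 138.6, 199.3]
tool_rot: [-3.141, 0.0, 1.501]
ft_force: [-0.0, -0.5, -1.0]
finger_gap: 34.1
gripper_force: 35.0
```

Emit:
{"api": "servo_tool", "payload": {"series": [[1, 0.0005, 0, 0.02, 0, 0, 0], [1, 0, 0, 0.03, 0, 0, 0], [1, 0, 0, 0.03, 0, 0, 0], [1, 0, 0, 0.025, 0, 0, 0], [1, 0, 0, 0.015, 0, 0, 0], [1, 0, 0, 0.007, 0, 0, 0], [1, 0, 0, 0, 0, 0, 0], [1, 0, 0, 0, 0, 0, 0]]}}

```text
time: 19.48
eef_pos: [555.6, 139.9, 123.8]
tool_rot: [3.141, -0.0, 1.502]
ft_force: [-0.6, -0.0, -0.4]
finger_gap: 34.0
gripper_force: 35.0
```

Emit:
{"api": "servo_tool", "payload": {"series": [[1, 0, 0, 0.005, 0, 0, 0], [1, 0, 0, 0.003, 0, 0, 0], [1, 0, 0, 0, 0, 0, 0], [1, 0, 0, 0, 0, 0, 0]]}}

```text
time: 19.82
eef_pos: [555.3, 140.1, 118.6]
tool_rot: [3.141, -0.0, 1.503]
ft_force: [0.2, 0.0, -0.8]
finger_gap: 34.1
gripper_force: 35.0
```

Emit:
{"api": "servo_tool", "payload": {"series": [[1, 0, 0, 0.003, 0, 0, 0], [1, 0, 0, 0, 0, 0, 0], [1, 0, 0, 0, 0, 0, 0]]}}

```text
time: 20.07
eef_pos: [555.9, 140.4, 118.2]
tool_rot: [3.14, -0.001, 1.503]
ft_force: [-2.5, 0.1, 12.4]
finger_gap: 34.3
gripper_force: 35.0
```

Emit:
{"api": "servo_tool", "payload": {"series": [[-0.3, 0, 0, 0, 0, 0, 0], [-0.3, 0, 0, 0, 0, 0, 0], [-0.3, 0, 0, 0, 0, 0, 0], [-0.3, 0, 0, 0, 0, 0, 0], [-0.3, 0, 0, -0.02, 0, 0, 0], [-0.3, 0, 0, -0.05, 0, 0, 0], [-0.3, 0, 0, -0.06, 0, 0, 0], [-0.3, -0.03, 0.004, 0, 0, 0, 0]]}}

```text
time: 20.73
eef_pos: [558.9, 124.0, 201.7]
tool_rot: [3.132, -0.002, 1.505]
ft_force: [1.4, -0.5, 1.4]
finger_gap: 60.6
gripper_force: 0.0
```

Emit:
{"api": "servo_tool", "payload": {"series": [[-0.3, -0.05, 0.004, 0, 0, 0, 0], [-0.3, -0.065, 0.005, 0, 0, 0, 0], [-0.3, -0.065, 0.005, 0, 0, 0, 0], [-0.3, -0.065, 0.005, 0, 0, 0, 0], [-0.3, -0.065, 0.005, 0, 0, 0, 0], [-0.3, -0.065, 0.005, 0, 0, 0, 0], [-0.3, -0.065, 0.005, 0, 0, 0, 0], [-0.3, -0.06, 0.004, 0, 0, 0, 0]]}}

```text
time: 21.4
eef_pos: [558.5, -181.2, 195.7]
tool_rot: [3.141, 0.0, 1.502]
ft_force: [0.3, 0.7, 0.0]
finger_gap: 60.3
gripper_force: 0.0
```

Emit:
{"api": "servo_tool", "payload": {"series": [[-0.3, -0.04, 0, 0, 0, 0, 0], [-0.3, -0.0205, 0, 0.02, 0, 0, 0], [-0.3, 0, 0, 0.03, 0, 0, 0], [-0.3, 0, 0, 0.02, 0, 0, 0], [-0.3, 0, 0, 0, 0, 0, 0], [-0.3, 0, 0, 0, 0, 0, 0], [-0.3, 0, 0, 0, 0, 0, 0]]}}

```text
time: 21.98
eef_pos: [556.7, -214.4, 153.3]
tool_rot: [3.141, 0.0, 1.504]
ft_force: [-0.0, 0.5, 0.8]
finger_gap: 60.4
gripper_force: 0.0
```

```bash
python3 - <<'E'
from h import *
s=state(); print(s['eef_pos'],s['tool_rot'],s['finger_gap'])
a=capture('scene')[80:230,350:490,::-1]; b=capture('side')[100:250,240:380,::-1]
cv2.imwrite('pics/m6.png',cv2.resize(np.hstack([a,b]),None,fx=2.8,fy=2.8,interpolation=cv2.INTER_CUBIC))
E
```

```text
[ 556.73328584 -214.40588955  153.27792786] [3.14099930e+00 2.13234652e-04 1.50389326e+00] 60.38608986054293
```

View pics/m6.png

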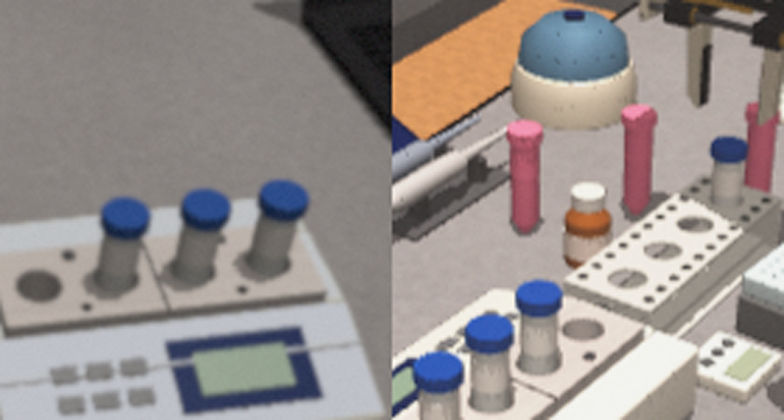

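Three tubes are seated in line. Last tube.

Emit:
{"api": "servo_tool", "payload": {"series": [[-0.3, 0, 0, 0.04, 0, 0, 0], [-0.3, 0, 0, 0.045, 0, 0, 0], [-0.3, 0, 0, 0.017, 0, 0, 0], [-0.3, 0, 0, 0, 0, 0, 0], [1, 0, 0, 0, 0, 0, 0], [1, 0, 0, 0, 0, 0, 0], [1, 0, 0, 0, 0, 0, 0], [1, 0, 0, 0, 0, 0, 0]]}}

```text
time: 22.75
eef_pos: [556.8, -215.3, 92.6]
tool_rot: [3.14, 0.001, 1.503]
ft_force: [-0.7, -0.7, 0.1]
finger_gap: 38.5
gripper_force: 0.0
```

Emit:
{"api": "servo_tool", "payload": {"series": [[1, 0, 0, 0, 0, 0, 0], [1, 0, 0, 0, 0, 0, 0], [1, 0, 0, 0, 0, 0, 0], [1, 0, 0, 0, 0, 0, 0]]}}

```text
time: 23.08
eef_pos: [556.8, -215.3, 92.3]
tool_rot: [3.14, 0.001, 1.503]
ft_force: [-0.1, 0.0, 6.5]
finger_gap: 34.4
gripper_force: 35.0
```

Emit:
{"api": "servo_tool", "payload": {"series": [[1, 0, 0, -0.02, 0, 0, 0], [1, 0, 0, -0.04, 0, 0, 0], [1, 0, 0, -0.045, 0, 0, 0], [1, 0, 0, -0.045, 0, 0, 0], [1, 0.01, -0.002, -0.03, 0, 0, 0], [1, 0.02, -0.002, 0, 0, 0, 0], [1, 0.03, -0.003, 0, 0, 0, 0], [1, 0.04, -0.004, 0, 0, 0, 0]]}}

```text
time: 23.75
eef_pos: [553.2, -154.3, 199.0]
tool_rot: [-3.141, -0.0, 1.502]
ft_force: [0.6, 0.7, -0.5]
finger_gap: 33.8
gripper_force: 35.0
```

Emit:
{"api": "servo_tool", "payload": {"series": [[1, 0.05, -0.005, 0, 0, 0, 0], [1, 0.06, -0.006, 0, 0, 0, 0], [1, 0.06, -0.006, 0, 0, 0, 0], [1, 0.06, -0.005, 0, 0, 0, 0], [1, 0.05, -0.005, 0, 0, 0, 0], [1, 0.05, -0.004, 0, 0, 0, 0], [1, 0.04, -0.003, 0, 0, 0, 0], [1, 0.02, 0, 0, 0, 0, 0]]}}

```text
time: 24.42
eef_pos: [548.2, 83.0, 198.7]
tool_rot: [-3.14, -0.0, 1.505]
ft_force: [-0.8, -0.3, -1.1]
finger_gap: 34.3
gripper_force: 35.0
```

Emit:
{"api": "servo_tool", "payload": {"series": [[1, 0, 0, 0, 0, 0, 0], [1, 0, 0, 0, 0, 0, 0], [1, 0, 0, 0, 0, 0, 0], [1, 0, 0, 0, 0, 0, 0]]}}

```text
time: 24.75
eef_pos: [549.3, 78.9, 199.3]
tool_rot: [-3.141, 0.0, 1.501]
ft_force: [-0.1, -0.6, -0.6]
finger_gap: 34.4
gripper_force: 35.0
```

Emit:
{"api": "servo_tool", "payload": {"series": [[1, 0.0005, 0, 0.02, 0, 0, 0], [1, 0, 0, 0.03, 0, 0, 0], [1, 0, 0, 0.03, 0, 0, 0], [1, 0, 0, 0.025, 0, 0, 0], [1, 0, 0, 0.015, 0, 0, 0], [1, 0, 0, 0.007, 0, 0, 0], [1, 0, 0, 0, 0, 0, 0], [1, 0, 0, 0, 0, 0, 0]]}}

```text
time: 25.42
eef_pos: [549.7, 80.1, 123.8]
tool_rot: [3.141, -0.0, 1.502]
ft_force: [-0.9, -1.2, -0.2]
finger_gap: 33.9
gripper_force: 35.0
```

Emit:
{"api": "servo_tool", "payload": {"series": [[1, 0, 0, 0.005, 0, 0, 0], [1, 0, 0, 0.003, 0, 0, 0], [1, 0, 0, 0, 0, 0, 0], [1, 0, 0, 0, 0, 0, 0]]}}

```text
time: 25.75
eef_pos: [549.4, 80.4, 118.6]
tool_rot: [3.141, -0.0, 1.503]
ft_force: [-0.8, 0.2, -0.7]
finger_gap: 34.0
gripper_force: 35.0
```

Emit:
{"api": "servo_tool", "payload": {"series": [[1, 0, 0, 0.003, 0, 0, 0], [1, 0, 0, 0, 0, 0, 0], [1, 0, 0, 0, 0, 0, 0]]}}

```text
time: 26.0
eef_pos: [550.0, 80.5, 118.2]
tool_rot: [3.14, -0.0, 1.503]
ft_force: [-2.4, -0.2, 12.8]
finger_gap: 34.1
gripper_force: 35.0
```

Seated. Release, rise and move clear.

Emit:
{"api": "servo_tool", "payload": {"series": [[-0.3, 0, 0, 0, 0, 0, 0], [-0.3, 0, 0, 0, 0, 0, 0], [-0.3, 0, 0, 0, 0, 0, 0], [-0.3, 0, 0, 0, 0, 0, 0], [-0.3, 0, 0, -0.02, 0, 0, 0], [-0.3, 0, 0, -0.05, 0, 0, 0], [-0.3, 0, 0, -0.06, 0, 0, 0], [-0.3, 0, 0, -0.06, 0, 0, 0]]}}

```text
time: 26.67
eef_pos: [548.9, 80.3, 232.5]
tool_rot: [-3.141, 0.0, 1.503]
ft_force: [0.3, -1.0, 0.5]
finger_gap: 60.4
gripper_force: 0.0
```

Emit:
{"api": "servo_tool", "payload": {"series": [[-0.3, -0.05, 0, -0.04, 0, 0, 0], [-0.3, -0.06, 0, 0, 0, 0, 0], [-0.3, -0.06, 0, 0, 0, 0, 0], [-0.3, -0.06, 0, 0, 0, 0, 0], [-0.3, -0.05, 0, 0, 0, 0, 0], [-0.3, -0.03, 0, 0, 0, 0, 0], [-0.3, 0, 0, 0, 0, 0, 0], [-0.3, 0, 0, 0, 0, 0, 0]]}}

```text
time: 27.33
eef_pos: [536.6, -105.6, 255.2]
tool_rot: [3.141, -0.0, 1.501]
ft_force: [-0.3, -0.1, 0.0]
finger_gap: 60.3
gripper_force: 0.0
```

```bash
python3 - <<'E'
from h import *
a=capture('scene')[120:270,170:490,::-1]; b=capture('side')[130:290,180:420,::-1]
cv2.imwrite('pics/m7.png',np.vstack([cv2.resize(a,(640,300)),cv2.resize(b,(450,300),interpolation=cv2.INTER_CUBIC)[:, :].copy() if 0 else cv2.copyMakeBorder(cv2.resize(b,(450,300)),0,0,0,190,0)]))
print(state()['eef_pos'])
for n,rng in(('scene',0),('side',0)):
    c=cam(n)
    for k,u in blue(capture(n)):
        P=onplane(c,u,139.5)[0]
        if 500<P[0]<620 and 50<P[1]<290: print(n,k,P.round(1))
E
```

```text
[ 536.73904986 -104.37704139  255.04558922]
scene 175 [565.6 259.4 139.5]
scene 172 [560.9 200.4 139.5]
scene 172 [555.4 140.  139.5]
scene 172 [550.3  80.2 139.5]
side 148 [547.5  84.  139.5]
side 161 [552.3 143.7 139.5]
side 179 [558.  204.  139.5]
side 205 [563.2 263.2 139.5]
```

View pics/m7.png

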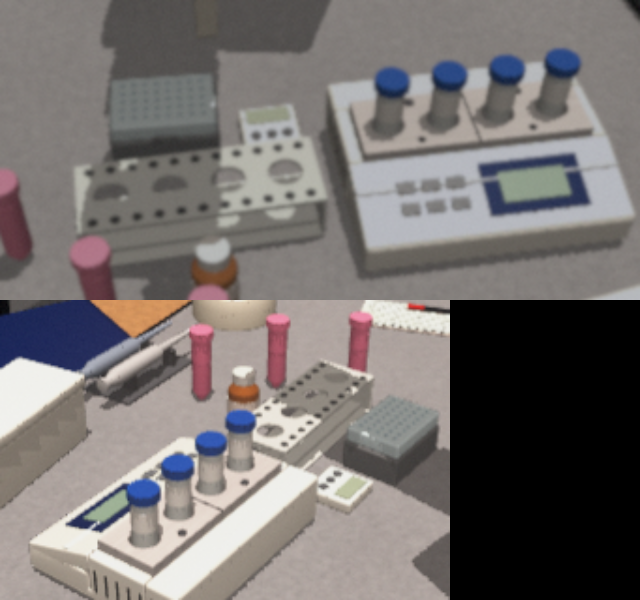

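All four caps stand evenly at the seated height, the rack is empty, and the bottle, tip box and timer look undisturbed.

```bash
python3 -c "
from cell import *
print(finish_job())"
```

```text
the job is handed in; nothing more can be done
None
```

All four blue-capped tubes are seated upright in the heater wells in their original left-to-right order, the bottle, tip box and timer look undisturbed in the final pictures, and the job was handed in at about 27 s of the 96 s allowed (no verdict came back).

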